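# Nest the glue pans with their handles fanned

### The job

Put the three handled glue pans away as one nested stack. Push the middle pan's handle round so that it no longer lies over the large pan's handle, without lifting the middle pan out, then set the small pan gently down inside the middle one. In the end the three handles must be fanned out like a hand of cards, with at least 40 mm free between any two handle ends but all within a third of a turn; the large pan stays where it stands and everything else on the deck is left alone.

Things in the scene. Friction and masses are not known exactly. Their poses are not given: they have to be found in the camera images.
- pan_large: Round steel pan, floor 4 mm, wall 3 mm, one flat straight handle. Origin: centre of underside; z up, x along the handle to its end. Largest, lowest: diameter 128 mm at foot, 140 at rim, 36 high, 0.55 kg. On the deck left or right of its middle, handle pointing roughly to the robot.
- pan_middle: Round steel pan, floor 4 mm, wall 3 mm, one flat straight handle. Origin: centre of underside; z up, x along the handle to its end. Middle size: diameter 104 mm at foot, 114 at rim, 50 high, about 0.35 kg. Starts standing in the large pan (9 mm play all round), handle almost straight above that pan's handle. Turns easily when its handle is pushed sideways (under 2 N); the large pan stays put by its weight.
- pan_small: Round steel pan, floor 4 mm, wall 3 mm, one flat straight handle. Origin: centre of underside; z up, x along the handle to its end. Smallest, tallest: diameter 82 mm at foot, 90 at rim, 64 high, about 0.22 kg, centre of mass near its axis. Starts alone on the deck, on the side opposite the nested pair, handle roughly to the robot. In the middle pan it has 8 mm play all round.
- pan_large_tip (a point): Centre of the end of this pan's handle, 145 mm from the pan's axis, 5 mm below rim height. The handle is dark steel, 16 mm wide, 10 mm thick, runs straight from the rim, top flush with the rim. Handle at heights 26 to 36 mm above the deck.
- pan_middle_tip (a point): Centre of the end of this pan's handle, 145 mm from the pan's axis, 5 mm below rim height. The handle is dark steel, 16 mm wide, 10 mm thick, runs straight from the rim, top flush with the rim. In the large pan the handle is at heights 44 to 54 mm above the deck, 8 mm clear above the large pan's handle and rim.
- pan_small_tip (a point): Centre of the end of this pan's handle, 145 mm from the pan's axis, 5 mm below rim height. The handle is dark steel, 16 mm wide, 10 mm thick, runs straight from the rim, top flush with the rim. Handle at heights 54 to 64 mm on the deck, 62 to 72 mm once nested (underside then 8 mm above the deck). The pan can be carried by a pinch across the handle from above.
- wrench: Bystander: steel open-ended wrench, 150 mm long, lying flat on the middle of the deck along its own x. Origin under its middle.
- roller: Bystander: grey pressure roller lying flat, 68 mm diameter, 34 mm high, origin under its centre; behind the middle of the deck.
- jar: Bystander: closed white jar, 56 mm diameter, 75 mm high, origin under its centre; near the robot, on its right.
- brush: Bystander: hand brush lying flat along its own x, under 30 mm high, near the robot on its left. Origin under its middle.
- bracket: Bystander: black L-shaped bracket, foot 80 x 50 mm, one upright flange 58 mm high; far right of the deck. Origin under the foot's centre.
- tray: Bystander: empty grey parts tray, 90 x 120 x 35 mm, far left of the deck. Origin under its centre. Behind and beside the work area stand fixed machine units (a roller beam along the back, units 150 to 210 mm high far left and far right), outside the reach of the job.
Not all that is in view belongs to the job. Leave any blue look-alike of the pan_large alone. What is shaped like the pan_small but orange is not meant.

How it is judged:
By the outcome, as a careful person would: the job done as asked, in the order asked, and still so for the second after the job is handed in, with the robot touching nothing.
It also fails if it takes over 62 s, if anything falls off the work surface, if the arm or the gripper's body presses on something with over 40 N, if the wrist force passes 120 N, or if a joint passes its speed limit or range.

### The arm

A 6-joint arm with a two-finger parallel gripper is mounted at the origin on the work surface. World frame = base frame: x ahead of the robot, y to its left, z up, the work surface at z = 0. Lengths are in m, angles in rad, forces in N, time in s.
With the tool pointing down it reaches from about 0.375 to 0.9 m from the base axis. Payload 3.1 kg.
Tool frame: the origin (TCP) lies at the very end of the fingers, on their centre line; the grasp point (between the pads) lies bot.grasp_offset behind it (bot.grasp_offset is the distance from the TCP to the grasp point, in m); z points along the fingers, y is the direction in which the jaws open and shut (so a half turn about z gives the same grasp; the last joint's range is limited). The gripper opens to 87 mm and grips with 3 to 60 N. Pads are 19 mm wide; open, the fingers measure 117 mm over their backs; the gripper's body (75 mm by 190 mm) begins 51 mm behind the grasp point.
Start: joints at [1.052, 0.527, 1.433, -0, 1.181, -0.178], TCP at [0.209, 0.589, 0.223] pointing down, gripper open.
Joint ranges: [-3.08, 3.08], [-0.75, 2.2], [0.22, 2.44], [-1.43, 4.57], [0, 2.65], [-2.85, 2.85]. Speed limits (rad/s): [2.79, 2.79, 3.14, 3.14, 3.14, 3.14].

### API

Orientations are given as a unit quaternion [w, x, y, z].
In Python, from station import bot, viewer, job_done gives the robot as it stands.
- The arm moves only by the tool servo_tool, never from a script. Its argument "motion" is a list of rows, each an object of numbers: "claw": the closure, from 0 (fully open) to 1 (shut); "tx", "ty", "tz": the shift along the world's x, y, z in units of 25 mm (1.0 is 25 mm); "yaw": the turn about the world's z in units of 6 degrees (1.0 is 6 degrees). In form: [{"claw": .., "tx": .., "ty": .., "tz": .., "yaw": ..}, ...]. A call has 1 to 20 rows; each row shifts and turns the commanded pose from where the row before left it; what a row does not reach is not made up. A row lasts 1/12 s, in which the tool goes at most 41.7 mm and 7.16 degrees, less where a joint would pass 70% of its speed; a pose out of reach is approached as far as the arm can. A call is refused whole if a number of a shift passes 1 or a number of a turn 1, either way. A call with a gripper value outside its range is refused whole. The fingers move at their own pace and stop on an object; "force" is the grip in N (left out, the last holds). Time passes only in rows, so rows that do not move let the fingers close. It gives the time, the measured TCP pose, the force and the opening at its end, in the units of the state.
- bot.state(): the state, without advancing time (a new reading comes with each control period).
- viewer.grab_frame(name): name is "side" or "top"; returns a dict with "color" (400x640x3 uint8, red, green, blue), "fx", "fy", "cx", "cy" (pixels), "D" ([k1, k2, p1, p2, k3] as OpenCV has them; the pictures are not rectified), "extrinsics" (4x4, takes a point from camera to world coordinates). Camera axes: x right, y down, z forward; pixel columns grow to the right and rows downward; lengths in m; the calibration is good to about 2 mm. A picture is of the moment at which its call begins. There is no depth.
- job_done(): hands the job in, once; it reports no verdict.
The state is a dict: "time_s": time; "qpos": joint angles; "joint_vel": joint speeds; "effort": joint torques, N m; "tcp_pos": TCP position; "ee_rot": TCP orientation; "ft_force": force on the tool from outside, world axes, zero at the start; "ft_torque": the same for the moment, N m; "grip_width": finger opening in m.
Only numpy, scipy, OpenCV 4.12 (cv2) and the standard library are available. Lean on these libraries where they do the work, as an engineer would, in place of code of your own. Each camera call takes 0.05 s, during which the arm holds its last target. There are 200 camera calls.

## Working session

There is one attempt and no reset: what is moved stays moved. The work goes in short steps, Python scripts to look and compute and a tool call to move; the robot and the scene stay as the last step left them, time stands still between calls to the robot, and variables do not carry over. Pictures are saved under pics/ and viewed, about 8 in all and at most 12, crops included, and the job is handed in when it is done.

Besides the shell and the picture viewer there is one more tool, called after "Request:" as name(argument=value, ...), one argument or row to a line, values as JSON. servo_tool: Moves the arm, as the interface text tells. Its arguments: {"type":"object","properties":{"motion":{"type":"array"},"force":{"type":"number"}},"required":["motion"]}

```bash
mkdir -p pics; ls; cat > h.py <<'E'
import numpy as np, cv2
from station import bot, viewer
def grab(n,fn=None):
    f=viewer.grab_frame(n)
    if fn: cv2.imwrite('pics/'+fn,cv2.cvtColor(f['color'],cv2.COLOR_RGB2BGR))
    return f
def K(f): return np.array([[f['fx'],0,f['cx']],[0,f['fy'],f['cy']],[0,0,1.]])
def ray(f,u,v,z):
    p=cv2.undistortPoints(np.array([[[u,v]]],float),K(f),np.array(f['D'],float))[0,0]
    E=np.array(f['extrinsics']);d=E[:3,:3]@np.array([p[0],p[1],1]);o=E[:3,3]
    return o+d*(z-o[2])/d[2]
def proj(f,P):
    E=np.linalg.inv(np.array(f['extrinsics']));r,_=cv2.Rodrigues(E[:3,:3])
    return cv2.projectPoints(np.array(P,float).reshape(-1,1,3),r,E[:3,3],K(f),np.array(f['D'],float))[0][:,0]
E
python3 - <<'E'
from h import *
print(bot.grasp_offset,bot.state())
for n in('top','side'):
    f=grab(n,n+'0.png');print(n,np.round(f['extrinsics'],3).tolist(),f['fx'])
E
```

```text
pics
0.0187 {'time_s': 0.0, 'qpos': array([ 1.05151815e+00,  5.28485991e-01,  1.43391749e+00, -1.24426873e-05,
        1.18136924e+00, -1.78487256e-01]), 'joint_vel': array([ 0.00058054, -0.00022442,  0.00064901,  0.00027583,  0.00133076,
       -0.00042112]), 'effort': array([ 1.00039630e-03, -4.40045929e+01, -1.76590794e+01,  6.34349557e-02,
        5.81026229e-02, -1.45355639e-04]), 'tcp_pos': array([0.20849249, 0.58841889, 0.22155462]), 'ee_rot': array([-3.67220216e-04,  1.69569662e-01,  9.85517601e-01, -1.02633342e-03]), 'ft_force': array([ 0.04056056,  0.15973242, -0.46538903]), 'ft_torque': array([-0.02972716, -0.0321052 ,  0.04674359]), 'grip_width': 0.08682707526958788}
top [[-0.018, -0.994, 0.112, 0.363], [-1.0, 0.016, -0.015, -0.057], [0.013, -0.112, -0.994, 1.566], [0.0, 0.0, 0.0, 1.0]] 451.50527006855555
side [[-0.986, -0.121, 0.118, 0.39], [-0.168, 0.772, -0.614, 0.564], [-0.017, -0.625, -0.781, 0.849], [0.0, 0.0, 0.0, 1.0]] 391.7732830085147
```

View pics/top0.png

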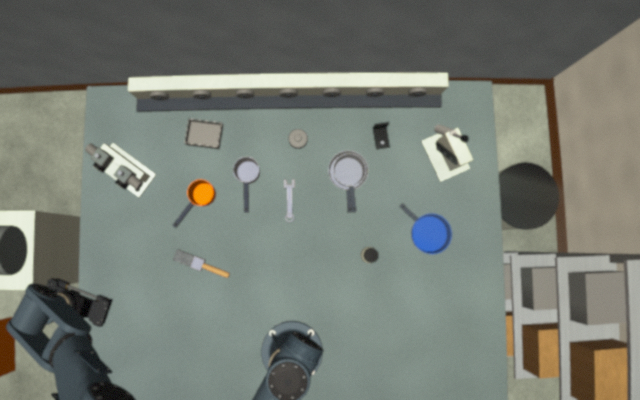

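View pics/side0.png

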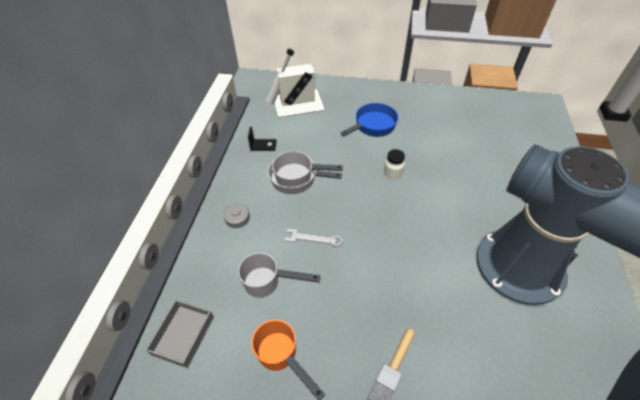

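Top view: the nested pair is at about (348,171) with its handle end at (351,212). The small pan is at (246,171), handle end (246,212). The blue and orange decoys are off to the sides. I'll enlarge both next.

```bash
python3 - <<'E'
from h import *
a=cv2.imread('pics/top0.png');b=cv2.imread('pics/side0.png')
def c(i,x,y,w,h): return cv2.resize(i[y:y+h,x:x+w],(400,300),interpolation=cv2.INTER_CUBIC)
cv2.imwrite('pics/c0.png',np.vstack([np.hstack([c(a,310,145,80,60*1)if 0 else c(a,305,147,96,72),c(a,200,147,96,72)]),np.hstack([c(b,255,135,100,75),c(b,230,235,100,75)])]))
f=grab('top')
for n,u,v,z in[('Lc',348,171,.05),('tipM',351,212,.049),('Sc',246,171,.064),('Stip',246,212,.059)]: print(n,ray(f,u,v,z).round(3))
E
```

```text
Lc [ 0.608 -0.202  0.05 ]
tipM [ 0.468 -0.208  0.049]
Sc [0.611 0.144 0.064]
Stip [0.473 0.144 0.059]
```

View pics/c0.png

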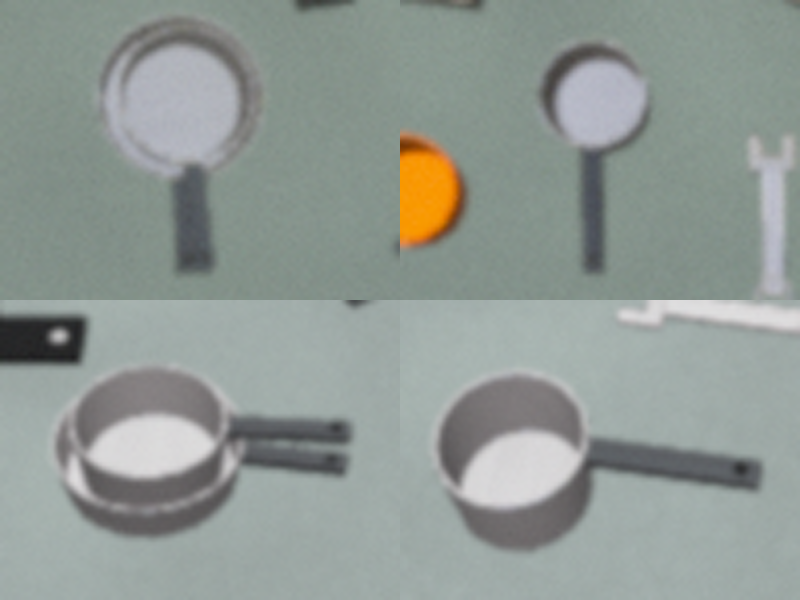

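```bash
python3 - <<'E'
from h import *
f=grab('top');s=grab('side')
t=lambda x,y,ox,oy:(ox+x/4.1667,oy+y/4.1667)
q=lambda x,y,ox,oy:(ox+x/4,oy+y/4)
for n,(u,v),z in[('Lc',t(182,95,305,147),.036),('Sc',t(194,95.5,200,147),.064),('Stip',t(194,272,200,147),.06),('leftend',t(177,270,305,147),.045),('rightend',t(213,270,305,147),.045)]: print(n,ray(f,u,v,z).round(4))
for n,(u,v),z in[('Lhole',q(330,160,255,135),.036),('Mhole',q(338,128,255,135),.054),('Mrimc',q(150,119,255,135),.054),('Lrimc',q(148,149,255,135),.036),('Shole',q(341,169,230,235),.064),('Srimc',q(112,1+125-0,230,235),.064)]: print(n,ray(s,u,v,z).round(4))
# overlay for both, predicted
E
```

```text
Lc [ 0.6141 -0.2053  0.036 ]
Sc [0.6147 0.1417 0.064 ]
Stip [0.472  0.1424 0.06  ]
leftend [ 0.469  -0.1965  0.045 ]
rightend [ 0.4685 -0.2258  0.045 ]
Lhole [ 0.4805 -0.1976  0.036 ]
Mhole [ 0.4772 -0.2122  0.054 ]
Mrimc [ 0.6107 -0.2008  0.054 ]
Lrimc [ 0.6108 -0.1884  0.036 ]
Shole [0.4831 0.1477 0.064 ]
Srimc [0.6178 0.1414 0.064 ]
```

Side crop: the middle handle is already a few degrees to the −y side of the large handle (tips at y≈−0.218 and −0.204). So I'll push the middle further to −y by about 28°, and later put the small handle on the +y side.

Request:
servo_tool(
  motion=[
    {"claw": 1, "tx": 0.56, "ty": -1, "yaw": 0.17},
    {"claw": 1, "tx": 0.56, "ty": -1, "yaw": 0.17},
    {"claw": 1, "tx": 0.56, "ty": -1, "yaw": 0.17},
    {"claw": 1, "tx": 0.56, "ty": -1, "yaw": 0.17},
    {"claw": 1, "tx": 0.56, "ty": -1, "yaw": 0.17},
    {"claw": 1, "tx": 0.56, "ty": -1, "yaw": 0.17},
    {"claw": 1, "tx": 0.56, "ty": -1, "yaw": 0.17},
    {"claw": 1, "tx": 0.56, "ty": -1, "yaw": 0.17},
    {"claw": 1, "tx": 0.56, "ty": -1, "yaw": 0.17},
    {"claw": 1, "tx": 0.56, "ty": -1, "yaw": 0.17},
    {"claw": 1, "tx": 0.56, "ty": -1, "yaw": 0.17},
    {"claw": 1, "tx": 0.56, "ty": -1, "yaw": 0.17},
    {"claw": 1, "tx": 0.56, "ty": -1, "yaw": 0.17},
    {"claw": 1, "tx": 0.56, "ty": -1, "yaw": 0.17},
    {"claw": 1, "tx": 0.56, "ty": -1, "yaw": 0.17},
    {"claw": 1, "tx": 0.56, "ty": -1, "yaw": 0.17},
    {"claw": 1, "tx": 0.56, "ty": -1, "yaw": 0.17},
    {"claw": 1, "tx": 0.56, "ty": -1, "yaw": 0.17},
    {"claw": 1, "tx": 0.56, "ty": -1, "yaw": 0.17},
    {"claw": 1, "tx": 0.56, "ty": -1, "yaw": 0.17},
  ],
)

```text
invalid input at $.motion[0]: expected keys claw, tx, ty, tz, yaw
```

Request:
servo_tool(
  motion=[
    {"claw": 1, "ty": -0.9},
    {"claw": 1, "ty": -0.9},
    {"claw": 1, "ty": -0.9},
    {"claw": 1, "ty": -0.9},
    {"claw": 1, "ty": -0.9},
    {"claw": 1, "ty": -0.9},
    {"claw": 1, "ty": -0.9},
    {"claw": 1, "ty": -0.9},
    {"claw": 1, "ty": -0.9},
    {"claw": 1, "ty": -0.9},
    {"claw": 1, "tz": -0.8},
    {"claw": 1, "tz": -0.8},
    {"claw": 1, "tz": -0.8},
    {"claw": 1, "tz": -0.8},
    {"claw": 1},
    {"claw": 1},
    {"claw": 1},
  ],
)

```text
invalid input at $.motion[0]: expected keys claw, tx, ty, tz, yaw
```

All keys are required.

Request:
servo_tool(
  motion=[
    {"claw": 1, "tx": 0.56, "ty": -1, "tz": 0, "yaw": 0.17},
    {"claw": 1, "tx": 0.56, "ty": -1, "tz": 0, "yaw": 0.17},
    {"claw": 1, "tx": 0.56, "ty": -1, "tz": 0, "yaw": 0.17},
    {"claw": 1, "tx": 0.56, "ty": -1, "tz": 0, "yaw": 0.17},
    {"claw": 1, "tx": 0.56, "ty": -1, "tz": 0, "yaw": 0.17},
    {"claw": 1, "tx": 0.56, "ty": -1, "tz": 0, "yaw": 0.17},
    {"claw": 1, "tx": 0.56, "ty": -1, "tz": 0, "yaw": 0.17},
    {"claw": 1, "tx": 0.56, "ty": -1, "tz": 0, "yaw": 0.17},
    {"claw": 1, "tx": 0.56, "ty": -1, "tz": 0, "yaw": 0.17},
    {"claw": 1, "tx": 0.56, "ty": -1, "tz": 0, "yaw": 0.17},
    {"claw": 1, "tx": 0.56, "ty": -1, "tz": 0, "yaw": 0.17},
    {"claw": 1, "tx": 0.56, "ty": -1, "tz": 0, "yaw": 0.17},
    {"claw": 1, "tx": 0.56, "ty": -1, "tz": 0, "yaw": 0.17},
    {"claw": 1, "tx": 0.56, "ty": -1, "tz": 0, "yaw": 0.17},
    {"claw": 1, "tx": 0.56, "ty": -1, "tz": 0, "yaw": 0.17},
    {"claw": 1, "tx": 0.56, "ty": -1, "tz": 0, "yaw": 0.17},
    {"claw": 1, "tx": 0.56, "ty": -1, "tz": 0, "yaw": 0.17},
    {"claw": 1, "tx": 0.56, "ty": -1, "tz": 0, "yaw": 0.17},
    {"claw": 1, "tx": 0.56, "ty": -1, "tz": 0, "yaw": 0.17},
    {"claw": 1, "tx": 0.56, "ty": -1, "tz": 0, "yaw": 0.17},
  ],
)

```text
time_s: 1.92
tcp_pos: [0.4893, 0.0877, 0.2226]
ee_rot: [0.0, -0.008, 1.0, 0.0]
ft_force: [0.6, 0.7, -1.4]
grip_width: 0.0005
```

Request:
servo_tool(
  motion=[
    {"claw": 1, "tx": 0, "ty": -0.9, "tz": 0, "yaw": 0},
    {"claw": 1, "tx": 0, "ty": -0.9, "tz": 0, "yaw": 0},
    {"claw": 1, "tx": 0, "ty": -0.9, "tz": 0, "yaw": 0},
    {"claw": 1, "tx": 0, "ty": -0.9, "tz": 0, "yaw": 0},
    {"claw": 1, "tx": 0, "ty": -0.9, "tz": 0, "yaw": 0},
    {"claw": 1, "tx": 0, "ty": -0.9, "tz": 0, "yaw": 0},
    {"claw": 1, "tx": 0, "ty": -0.9, "tz": 0, "yaw": 0},
    {"claw": 1, "tx": 0, "ty": -0.9, "tz": 0, "yaw": 0},
    {"claw": 1, "tx": 0, "ty": -0.9, "tz": 0, "yaw": 0},
    {"claw": 1, "tx": 0, "ty": -0.9, "tz": 0, "yaw": 0},
    {"claw": 1, "tx": 0, "ty": 0, "tz": -0.8, "yaw": 0},
    {"claw": 1, "tx": 0, "ty": 0, "tz": -0.8, "yaw": 0},
    {"claw": 1, "tx": 0, "ty": 0, "tz": -0.8, "yaw": 0},
    {"claw": 1, "tx": 0, "ty": 0, "tz": -0.8, "yaw": 0},
    {"claw": 1, "tx": 0, "ty": 0, "tz": 0, "yaw": 0},
    {"claw": 1, "tx": 0, "ty": 0, "tz": 0, "yaw": 0},
    {"claw": 1, "tx": 0, "ty": 0, "tz": 0, "yaw": 0},
  ],
)

```text
time_s: 3.33
tcp_pos: [0.4895, -0.1362, 0.1433]
ee_rot: [0.001, -0.008, 1.0, -0.0]
ft_force: [-0.2, -0.1, 0.5]
grip_width: 0.0005
```

Request:
servo_tool(
  motion=[
    {"claw": 1, "tx": 0.06, "ty": -0.6, "tz": -0.7, "yaw": 0},
    {"claw": 1, "tx": 0.06, "ty": -0.4, "tz": -0.7, "yaw": 0},
    {"claw": 1, "tx": 0.06, "ty": 0, "tz": -0.7, "yaw": 0},
    {"claw": 1, "tx": 0, "ty": 0, "tz": -0.7, "yaw": 0},
    {"claw": 1, "tx": 0, "ty": 0, "tz": -0.6, "yaw": 0},
    {"claw": 1, "tx": 0, "ty": 0, "tz": -0.5, "yaw": 0},
    {"claw": 1, "tx": 0, "ty": 0, "tz": 0, "yaw": 0},
    {"claw": 1, "tx": 0, "ty": 0, "tz": 0, "yaw": 0},
  ],
)

```text
time_s: 4.0
tcp_pos: [0.494, -0.1612, 0.0458]
ee_rot: [0.0, -0.008, 1.0, -0.0]
ft_force: [-0.0, -0.3, 0.4]
grip_width: 0.0005
```

```bash
python3 - <<'E'
from h import *
s=grab('side');i=cv2.cvtColor(s['color'],cv2.COLOR_RGB2BGR)
cv2.imwrite('pics/s1.png',cv2.resize(i[120:225,235:375],(800,600),interpolation=cv2.INTER_CUBIC))
print(bot.state()['tcp_pos'])
E
```

```text
[ 0.49438697 -0.16141983  0.04625236]
```

View pics/s1.png

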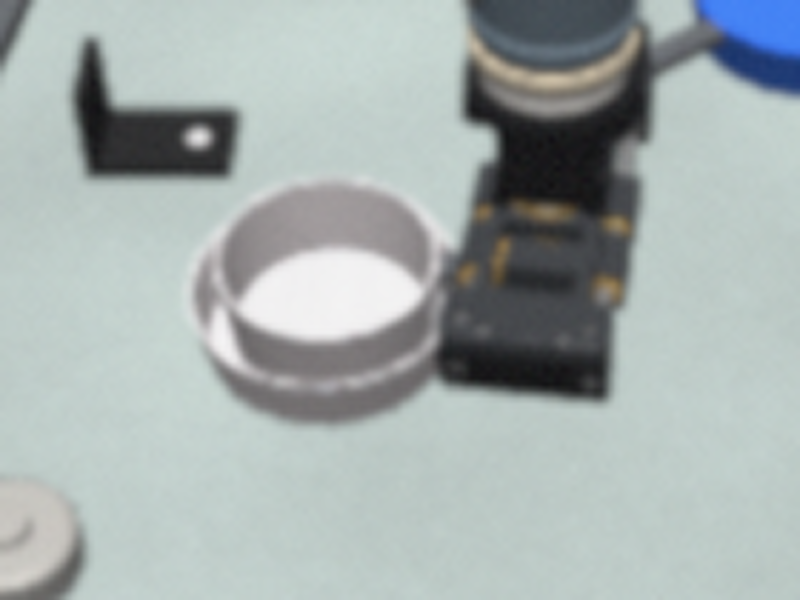

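The gripper body hides the handles, so I'll push by feel with small steps.

Request:
servo_tool(
  motion=[
    {"claw": 1, "tx": 0, "ty": -0.15, "tz": -0.05, "yaw": 0},
    {"claw": 1, "tx": 0, "ty": -0.15, "tz": 0, "yaw": 0},
    {"claw": 1, "tx": 0, "ty": -0.15, "tz": 0, "yaw": 0},
    {"claw": 1, "tx": 0, "ty": -0.15, "tz": 0, "yaw": 0},
    {"claw": 1, "tx": 0, "ty": -0.15, "tz": 0, "yaw": 0},
    {"claw": 1, "tx": 0, "ty": -0.15, "tz": 0, "yaw": 0},
    {"claw": 1, "tx": 0, "ty": -0.15, "tz": 0, "yaw": 0},
    {"claw": 1, "tx": 0, "ty": -0.15, "tz": 0, "yaw": 0},
    {"claw": 1, "tx": 0, "ty": -0.15, "tz": 0, "yaw": 0.2},
    {"claw": 1, "tx": 0, "ty": -0.15, "tz": 0, "yaw": 0.25},
    {"claw": 1, "tx": 0, "ty": -0.15, "tz": 0, "yaw": 0.25},
  ],
)

```text
time_s: 4.97
tcp_pos: [0.4931, -0.2024, 0.0437]
ee_rot: [-0.0, -0.045, 0.999, 0.0]
ft_force: [-0.4, 0.7, 1.1]
grip_width: 0.0005
```

Request:
servo_tool(
  motion=[
    {"claw": 1, "tx": 0.02, "ty": -0.15, "tz": 0, "yaw": 0.25},
    {"claw": 1, "tx": 0.02, "ty": -0.15, "tz": 0, "yaw": 0.25},
    {"claw": 1, "tx": 0.02, "ty": -0.15, "tz": 0, "yaw": 0.25},
    {"claw": 1, "tx": 0.02, "ty": -0.15, "tz": 0, "yaw": 0.25},
    {"claw": 1, "tx": 0.02, "ty": -0.15, "tz": 0, "yaw": 0.25},
  ],
)

```text
time_s: 5.38
tcp_pos: [0.4954, -0.221, 0.0436]
ee_rot: [-0.0, -0.11, 0.994, 0.0]
ft_force: [-0.7, 1.6, 0.4]
grip_width: 0.0004
```

Request:
servo_tool(
  motion=[
    {"claw": 1, "tx": 0.02, "ty": -0.15, "tz": 0, "yaw": 0.25},
    {"claw": 1, "tx": 0.02, "ty": -0.15, "tz": 0, "yaw": 0.25},
    {"claw": 1, "tx": 0.02, "ty": -0.15, "tz": 0, "yaw": 0.25},
    {"claw": 1, "tx": 0.02, "ty": -0.15, "tz": 0, "yaw": 0.25},
    {"claw": 1, "tx": 0.02, "ty": -0.15, "tz": 0, "yaw": 0.25},
    {"claw": 1, "tx": 0.02, "ty": -0.15, "tz": 0, "yaw": 0.25},
    {"claw": 1, "tx": 0.02, "ty": -0.15, "tz": 0, "yaw": 0.25},
  ],
)

```text
time_s: 5.97
tcp_pos: [0.4991, -0.2473, 0.0436]
ee_rot: [-0.0, -0.201, 0.98, 0.0]
ft_force: [0.4, 1.3, -0.2]
grip_width: 0.0007
```

```bash
python3 - <<'E'
from h import *
a=cv2.cvtColor(grab('top')['color'],cv2.COLOR_RGB2BGR);s=grab('side');i=cv2.cvtColor(s['color'],cv2.COLOR_RGB2BGR)
cv2.imwrite('pics/s2.png',np.hstack([cv2.resize(i[130:205,240:340+15],(400,261)),cv2.resize(a[140:230,290:410+8],(400,261))]))
print(bot.state()['tcp_pos'])
E
```

```text
[ 0.4994324  -0.24788629  0.04368801]
```

View pics/s2.png

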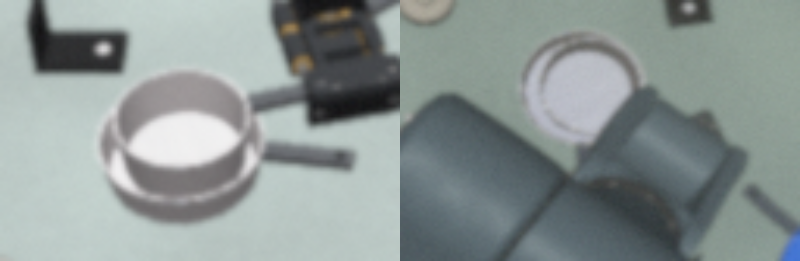

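Left (side view): the middle handle is now swung well clear of the large one. Right (top view): the arm covers the handles. I'll push slightly further for margin, then back off and go over the small pan.

Request:
servo_tool(
  motion=[
    {"claw": 1, "tx": 0.05, "ty": -0.15, "tz": 0, "yaw": 0.25},
    {"claw": 1, "tx": 0.05, "ty": -0.15, "tz": 0, "yaw": 0.25},
    {"claw": 1, "tx": 0.05, "ty": -0.15, "tz": 0, "yaw": 0.25},
    {"claw": 1, "tx": 0, "ty": 0, "tz": 0, "yaw": 0},
    {"claw": 1, "tx": -0.15, "ty": 0.3, "tz": 0, "yaw": 0},
    {"claw": 1, "tx": -0.15, "ty": 0.3, "tz": 0, "yaw": 0},
    {"claw": 1, "tx": 0, "ty": 0, "tz": 0.8, "yaw": 0},
    {"claw": 1, "tx": 0, "ty": 0, "tz": 1, "yaw": 0},
    {"claw": 1, "tx": 0, "ty": 0, "tz": 1, "yaw": 0},
    {"claw": 1, "tx": 0, "ty": 0, "tz": 1, "yaw": 0},
    {"claw": 0, "tx": 0, "ty": 0.8, "tz": 1, "yaw": -0.5},
    {"claw": 0, "tx": 0, "ty": 1, "tz": 0.4, "yaw": -0.5},
    {"claw": 0, "tx": 0, "ty": 1, "tz": 0, "yaw": -0.5},
    {"claw": 0, "tx": 0.2, "ty": 1, "tz": 0, "yaw": -0.5},
    {"claw": 0, "tx": 0.2, "ty": 1, "tz": 0, "yaw": -0.5},
    {"claw": 0, "tx": 0.2, "ty": 1, "tz": 0, "yaw": -0.5},
    {"claw": 0, "tx": 0.2, "ty": 1, "tz": 0, "yaw": -0.5},
    {"claw": 0, "tx": 0.2, "ty": 1, "tz": 0, "yaw": -0.5},
    {"claw": 0, "tx": 0.2, "ty": 1, "tz": 0, "yaw": -0.5},
    {"claw": 0, "tx": 0.2, "ty": 1, "tz": 0, "yaw": -0.2},
  ],
)

```text
time_s: 7.73
tcp_pos: [0.5291, 0.0038, 0.1736]
ee_rot: [-0.001, 0.007, 1.0, 0.0]
ft_force: [0.3, -0.3, 0.5]
grip_width: 0.0592
```

Request:
servo_tool(
  motion=[
    {"claw": 0, "tx": 0, "ty": 1, "tz": 0, "yaw": 0},
    {"claw": 0, "tx": 0, "ty": 1, "tz": 0, "yaw": 0},
    {"claw": 0, "tx": 0, "ty": 1, "tz": 0, "yaw": 0},
    {"claw": 0, "tx": 0, "ty": 1, "tz": 0, "yaw": 0},
    {"claw": 0, "tx": 0, "ty": 0.9, "tz": 0, "yaw": 0},
    {"claw": 0, "tx": 0, "ty": 0.6, "tz": 0, "yaw": 0},
    {"claw": 0, "tx": 0, "ty": 0, "tz": 0, "yaw": 0},
    {"claw": 0, "tx": 0, "ty": 0, "tz": 0, "yaw": 0},
  ],
)

```text
time_s: 8.4
tcp_pos: [0.5291, 0.14, 0.1735]
ee_rot: [-0.001, 0.004, 1.0, -0.0]
ft_force: [-0.9, -0.8, 0.4]
grip_width: 0.0869
```

```bash
python3 - <<'E'
from h import *
a=cv2.cvtColor(grab('top','t3.png')['color'],cv2.COLOR_RGB2BGR);s=grab('side','s3.png');i=cv2.cvtColor(s['color'],cv2.COLOR_RGB2BGR)
# pair top | pair side ; small side
c=lambda i,x,y,w,h:cv2.resize(i[y:y+h,x:x+w],(400,300),interpolation=cv2.INTER_CUBIC)
cv2.imwrite('pics/c3.png',np.vstack([np.hstack([c(a,305,147,96,72),c(a,200,147,96,72)]),np.hstack([c(i,255,135,100,75),c(i,230,235,100,75)])]))
print(bot.state()['tcp_pos'],bot.state()['ee_rot'])
E
```

```text
[0.52979766 0.13869796 0.17363013] [-4.41697872e-04  5.46830955e-03  9.99984925e-01 -2.29847137e-04]
```

View pics/c3.png

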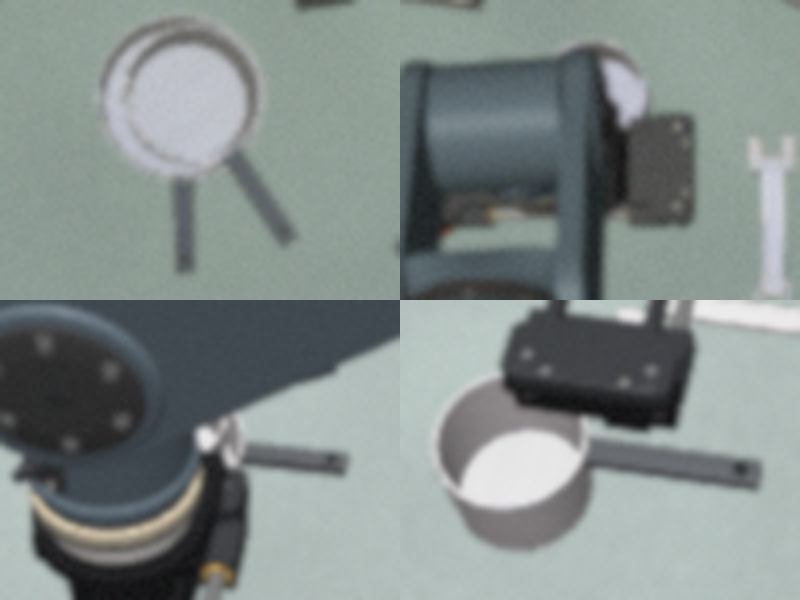

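The top view shows the large handle undisturbed (tip at crop 185,271). The middle handle is fanned about 33° to the right (tip at crop 290,241). Next, the numbers.

```bash
python3 - <<'E'
from h import *
f=grab('top');t=lambda x,y,ox=305,oy=147:(ox+x/4.1667,oy+y/4.1667)
T=ray(f,*t(290,241),.052);B=ray(f,*t(232,152),.052)
d=(T-B)[:2];d/=np.linalg.norm(d);print('M tip',T,'ctr from handle',T[:2]-.145*d,'ang',np.degrees(np.arctan2(d[1],d[0])))
Lt=ray(f,*t(185,271),.034);Lb=ray(f,*t(182,180),.034);print('L',Lt,Lb)
# rim overlays: L known circle, M guess
print('Lc',ray(f,*t(182,95),.036))
# M floor disc visible: centre (190,100)?
print('Mfloor?',ray(f,*t(190,98),.008),'Mrim?',ray(f,*t(192,97),.054))
C0=(T[:2]-.145*d)
i=cv2.imread('pics/t3.png');th=np.linspace(0,2*np.pi,200)
big=cv2.resize(i[147:219,305:401],(800,600),interpolation=cv2.INTER_CUBIC)
for c,r,z,col in[((.6141,-.2053),.070,.036,(0,0,255)),(C0,.057,.054,(0,255,0))]:
    p=proj(f,np.c_[c[0]+r*np.cos(th),c[1]+r*np.sin(th),th*0+z]);p=((p-[305,147]+.5)*8.333-.5)
    cv2.polylines(big,[p.astype(int)],True,col,1)
cv2.imwrite('pics/ov.png',big[:420])
E
```

```text
M tip [ 0.49044304 -0.2883054   0.052     ] ctr from handle [ 0.61407574 -0.21254291] ang -148.49990710713573
L [ 0.4688689  -0.20402801  0.034     ] [ 0.5437815  -0.20356516  0.034     ]
Lc [ 0.61414023 -0.20531052  0.036     ]
Mfloor? [ 0.61609146 -0.21469354  0.008     ] Mrim? [ 0.60940882 -0.21168914  0.054     ]
```

View pics/ov.png

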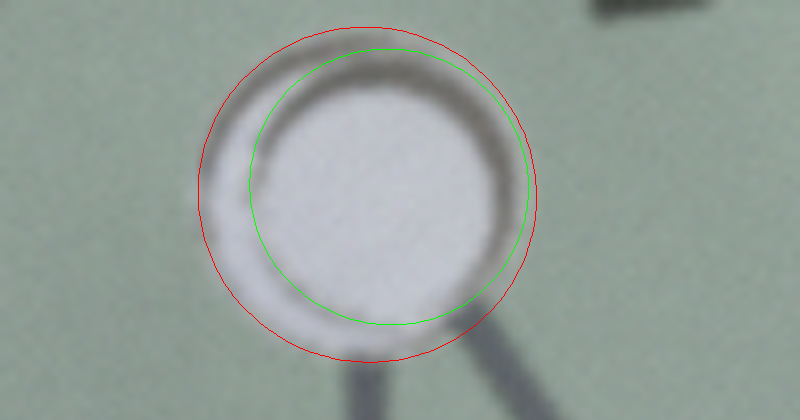

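Request:
servo_tool(
  motion=[
    {"claw": 0, "tx": 0.1, "ty": 0.15, "tz": -0.8, "yaw": 0},
    {"claw": 0, "tx": 0.1, "ty": 0, "tz": -0.8, "yaw": 0},
    {"claw": 0, "tx": 0, "ty": 0, "tz": -0.8, "yaw": 0},
    {"claw": 0, "tx": 0, "ty": 0, "tz": -0.8, "yaw": 0},
    {"claw": 0, "tx": 0, "ty": 0, "tz": -0.8, "yaw": 0},
    {"claw": 0, "tx": 0, "ty": 0, "tz": -0.8, "yaw": 0},
    {"claw": 0, "tx": 0, "ty": 0, "tz": -0.4, "yaw": 0},
    {"claw": 0, "tx": 0, "ty": 0, "tz": 0, "yaw": 0},
    {"claw": 0, "tx": 0, "ty": 0, "tz": 0, "yaw": 0},
  ],
)

```text
time_s: 9.3
tcp_pos: [0.5355, 0.1421, 0.0436]
ee_rot: [-0.0, 0.006, 1.0, -0.0]
ft_force: [0.7, 0.6, -0.1]
grip_width: 0.0874
```

The overlay fits the rims: the middle pan's centre is about (0.612, −0.212). Now I'll grip the small handle and lift a little.

Request:
servo_tool(
  motion=[
    {"claw": 1, "tx": 0, "ty": 0, "tz": 0, "yaw": 0},
    {"claw": 1, "tx": 0, "ty": 0, "tz": 0, "yaw": 0},
    {"claw": 1, "tx": 0, "ty": 0, "tz": 0, "yaw": 0},
    {"claw": 1, "tx": 0, "ty": 0, "tz": 0, "yaw": 0},
    {"claw": 1, "tx": 0, "ty": 0, "tz": 0, "yaw": 0},
    {"claw": 1, "tx": 0, "ty": 0, "tz": 0, "yaw": 0},
    {"claw": 1, "tx": 0, "ty": 0, "tz": 0, "yaw": 0},
    {"claw": 1, "tx": 0, "ty": 0, "tz": 0, "yaw": 0},
    {"claw": 1, "tx": 0, "ty": 0, "tz": 0.1, "yaw": 0},
    {"claw": 1, "tx": 0, "ty": 0, "tz": 0.2, "yaw": 0},
    {"claw": 1, "tx": 0, "ty": 0, "tz": 0.4, "yaw": 0},
    {"claw": 1, "tx": 0, "ty": 0, "tz": 0.4, "yaw": 0},
    {"claw": 1, "tx": 0, "ty": 0, "tz": 0.4, "yaw": 0},
    {"claw": 1, "tx": 0, "ty": 0, "tz": 0.4, "yaw": 0},
    {"claw": 1, "tx": 0, "ty": 0, "tz": 0.4, "yaw": 0},
    {"claw": 1, "tx": 0, "ty": 0, "tz": 0, "yaw": 0},
    {"claw": 1, "tx": 0, "ty": 0, "tz": 0, "yaw": 0},
  ],
  force=55,
)

```text
time_s: 10.72
tcp_pos: [0.5362, 0.1429, 0.1024]
ee_rot: [0.001, 0.005, 1.0, 0.0]
ft_force: [0.2, -0.6, 0.2]
grip_width: 0.0001
```

```bash
python3 - <<'E'
from h import *
s=grab('side','s4.png');i=cv2.imread('pics/s4.png')
cv2.imwrite('pics/c4.png',cv2.resize(i[200:320,200:360],(800,600),interpolation=cv2.INTER_CUBIC))
print(bot.state()['tcp_pos'],bot.state()['ft_torque'])
E
```

```text
[0.53566846 0.14280024 0.10169542] [-0.0041839  -0.0326466   0.06597947]
```

View pics/c4.png

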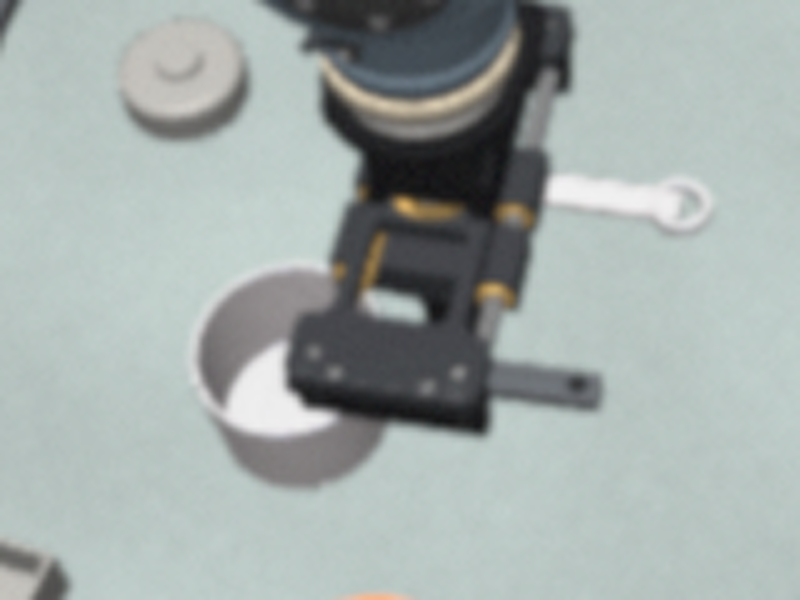

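The grip missed. The fingers were still closing when the lift began (width 0), and the pan is unmoved on the deck with its handle tip at about (320,278), as before. I'll retry with a longer wait.

Request:
servo_tool(
  motion=[
    {"claw": 0.5, "tx": 0, "ty": 0, "tz": 0, "yaw": 0},
    {"claw": 0.5, "tx": 0, "ty": 0, "tz": 0, "yaw": 0},
    {"claw": 0.5, "tx": 0, "ty": 0, "tz": 0, "yaw": 0},
    {"claw": 0.5, "tx": 0, "ty": 0, "tz": 0, "yaw": 0},
    {"claw": 0.5, "tx": 0, "ty": 0, "tz": 0, "yaw": 0},
    {"claw": 0.5, "tx": 0, "ty": 0, "tz": 0, "yaw": 0},
    {"claw": 0.5, "tx": 0, "ty": 0, "tz": 0, "yaw": 0},
    {"claw": 0.5, "tx": 0, "ty": 0, "tz": 0, "yaw": 0},
  ],
  force=55,
)

```text
time_s: 11.43
tcp_pos: [0.5356, 0.1428, 0.1012]
ee_rot: [-0.0, 0.005, 1.0, -0.0]
ft_force: [0.2, -0.0, -0.5]
grip_width: 0.0411
```

Request:
servo_tool(
  motion=[
    {"claw": 0.5, "tx": 0, "ty": 0, "tz": -0.5, "yaw": 0},
    {"claw": 0.5, "tx": 0, "ty": 0, "tz": -0.5, "yaw": 0},
    {"claw": 0.5, "tx": 0, "ty": 0, "tz": -0.5, "yaw": 0},
    {"claw": 0.5, "tx": 0, "ty": 0, "tz": -0.4, "yaw": 0},
    {"claw": 0.5, "tx": 0, "ty": 0, "tz": -0.4, "yaw": 0},
    {"claw": 1, "tx": 0, "ty": 0, "tz": 0, "yaw": 0},
    {"claw": 1, "tx": 0, "ty": 0, "tz": 0, "yaw": 0},
    {"claw": 1, "tx": 0, "ty": 0, "tz": 0, "yaw": 0},
    {"claw": 1, "tx": 0, "ty": 0, "tz": 0, "yaw": 0},
    {"claw": 1, "tx": 0, "ty": 0, "tz": 0, "yaw": 0},
    {"claw": 1, "tx": 0, "ty": 0, "tz": 0, "yaw": 0},
    {"claw": 1, "tx": 0, "ty": 0, "tz": 0, "yaw": 0},
    {"claw": 1, "tx": 0, "ty": 0, "tz": 0, "yaw": 0},
    {"claw": 1, "tx": 0, "ty": 0, "tz": 0, "yaw": 0},
    {"claw": 1, "tx": 0, "ty": 0, "tz": 0, "yaw": 0},
    {"claw": 1, "tx": 0, "ty": 0, "tz": 0, "yaw": 0},
    {"claw": 1, "tx": 0, "ty": 0, "tz": 0, "yaw": 0},
  ],
  force=55,
)

```text
time_s: 12.85
tcp_pos: [0.5357, 0.1428, 0.0441]
ee_rot: [0.0, 0.005, 1.0, -0.0]
ft_force: [-0.7, -0.8, 4.7]
grip_width: 0.0154
```

Gripped (15.4 mm). Now the lift, then a check.

Request:
servo_tool(
  motion=[
    {"claw": 1, "tx": 0, "ty": 0, "tz": 0.1, "yaw": 0},
    {"claw": 1, "tx": 0, "ty": 0, "tz": 0.2, "yaw": 0},
    {"claw": 1, "tx": 0, "ty": 0, "tz": 0.4, "yaw": 0},
    {"claw": 1, "tx": 0, "ty": 0, "tz": 0.5, "yaw": 0},
    {"claw": 1, "tx": 0, "ty": 0, "tz": 0.5, "yaw": 0},
    {"claw": 1, "tx": 0, "ty": 0, "tz": 0.5, "yaw": 0},
    {"claw": 1, "tx": 0, "ty": 0, "tz": 0.5, "yaw": 0},
    {"claw": 1, "tx": 0, "ty": 0, "tz": 0.5, "yaw": 0},
    {"claw": 1, "tx": 0, "ty": 0, "tz": 0.4, "yaw": 0},
    {"claw": 1, "tx": 0, "ty": 0, "tz": 0.2, "yaw": 0},
    {"claw": 1, "tx": 0, "ty": 0, "tz": 0, "yaw": 0},
    {"claw": 1, "tx": 0, "ty": 0, "tz": 0, "yaw": 0},
  ],
  force=55,
)

```text
time_s: 13.85
tcp_pos: [0.5354, 0.1428, 0.1388]
ee_rot: [-0.0, 0.005, 1.0, -0.0]
ft_force: [-0.1, 0.7, -1.7]
grip_width: 0.0154
```

```bash
python3 - <<'E'
from h import *
s=grab('side','s5.png');i=cv2.imread('pics/s5.png')
st=bot.state();t=st['tcp_pos'];z=t[2]-.0436
th=np.linspace(0,2*np.pi,100);big=cv2.resize(i[200:335,180:360],(800,600),interpolation=cv2.INTER_CUBIC)
for r,zz,col in[(.045,z+.064,(0,255,0)),(.041,z,(0,0,255))]:
    p=proj(s,np.c_[t[0]+.0792+r*np.cos(th),t[1]-.001+r*np.sin(th),th*0+zz]);cv2.polylines(big,[(((p-[180,200]+.5)*4.444-.5)).astype(int)],True,col,1)
p=proj(s,[[t[0]-.066,t[1],z+.064]]);cv2.circle(big,tuple(((p[0]-[180,200])*4.444).astype(int)),5,(255,0,255),1)
cv2.imwrite('pics/c5.png',big)
print(t,st['grip_width'],st['ft_force'],st['ft_torque'])
E
```

```text
[0.53507003 0.14276704 0.13839146] 0.015440085952676702 [ 0.91140803  0.65142378 -3.08073809] [ 0.01130518  0.1645659  -0.01280107]
```

View pics/c5.png

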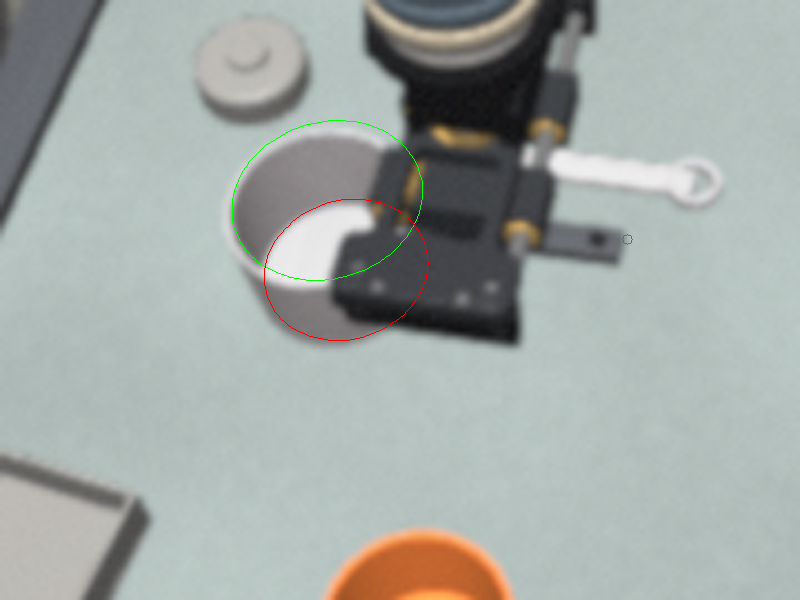

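The small pan is held level. The predicted outline agrees within about 4 mm, the same bias the side camera showed before the lift. Next I carry it over the pair, turning by −35°.

Request:
servo_tool(
  motion=[
    {"claw": 1, "tx": 0, "ty": -0.2, "tz": 0, "yaw": -0.1},
    {"claw": 1, "tx": 0, "ty": -0.4, "tz": 0, "yaw": -0.2},
    {"claw": 1, "tx": 0.03, "ty": -0.7, "tz": 0, "yaw": -0.35},
    {"claw": 1, "tx": 0.03, "ty": -0.8, "tz": 0, "yaw": -0.4},
    {"claw": 1, "tx": 0.03, "ty": -0.8, "tz": 0, "yaw": -0.4},
    {"claw": 1, "tx": 0.03, "ty": -0.8, "tz": 0, "yaw": -0.4},
    {"claw": 1, "tx": 0.03, "ty": -0.8, "tz": 0, "yaw": -0.4},
    {"claw": 1, "tx": 0.03, "ty": -0.8, "tz": 0, "yaw": -0.4},
    {"claw": 1, "tx": 0.03, "ty": -0.8, "tz": 0, "yaw": -0.4},
    {"claw": 1, "tx": 0.03, "ty": -0.8, "tz": 0, "yaw": -0.4},
    {"claw": 1, "tx": 0.03, "ty": -0.8, "tz": 0, "yaw": -0.4},
    {"claw": 1, "tx": 0.03, "ty": -0.8, "tz": 0, "yaw": -0.4},
    {"claw": 1, "tx": 0.03, "ty": -0.8, "tz": 0, "yaw": -0.4},
    {"claw": 1, "tx": 0.03, "ty": -0.8, "tz": 0, "yaw": -0.4},
    {"claw": 1, "tx": 0.03, "ty": -0.8, "tz": 0, "yaw": -0.4},
    {"claw": 1, "tx": 0.05, "ty": -0.7, "tz": 0, "yaw": -0.35},
    {"claw": 1, "tx": 0.05, "ty": -0.5, "tz": 0, "yaw": -0.1},
    {"claw": 1, "tx": 0.0, "ty": -0.25, "tz": 0, "yaw": 0},
    {"claw": 1, "tx": 0, "ty": 0, "tz": 0, "yaw": 0},
    {"claw": 1, "tx": 0, "ty": 0, "tz": 0, "yaw": 0},
  ],
  force=55,
)

```text
time_s: 15.57
tcp_pos: [0.5473, -0.1657, 0.1385]
ee_rot: [-0.001, 0.309, 0.951, 0.0]
ft_force: [0.7, 0.0, -1.6]
grip_width: 0.0151
```

Request:
servo_tool(
  motion=[
    {"claw": 1, "tx": 0, "ty": 0, "tz": -0.3, "yaw": 0},
    {"claw": 1, "tx": 0, "ty": 0, "tz": -0.4, "yaw": 0},
    {"claw": 1, "tx": 0, "ty": 0, "tz": -0.3, "yaw": 0},
    {"claw": 1, "tx": 0, "ty": 0, "tz": 0, "yaw": 0},
    {"claw": 1, "tx": 0, "ty": 0, "tz": 0, "yaw": 0},
    {"claw": 1, "tx": 0, "ty": 0, "tz": 0, "yaw": 0},
  ],
  force=55,
)

```text
time_s: 16.07
tcp_pos: [0.5479, -0.1657, 0.1135]
ee_rot: [-0.0, 0.309, 0.951, 0.0]
ft_force: [0.5, -0.1, -1.9]
grip_width: 0.0153
```

```bash
python3 - <<'E'
from h import *
s=grab('side','s6.png');t=grab('top','t6.png');st=bot.state();T=st['tcp_pos']
w,x,y,z=st['ee_rot'];yaw=np.degrees(np.arctan2(y*y-x*x,2*x*y));print(T,st['ee_rot'],yaw,st['grip_width'])
# handle dir: jaw axis -> centre direction = jaw-90
a=np.radians(yaw-90);c=T[:2]+.080*np.array([np.cos(a),np.sin(a)]);print('pred centre',c)
i=cv2.imread('pics/s6.png');j=cv2.imread('pics/t6.png')
cv2.imwrite('pics/c6.png',np.hstack([cv2.resize(i[120:220,235:340],(420,400),interpolation=cv2.INTER_CUBIC),cv2.resize(j[145:225,305:381],(380,400),interpolation=cv2.INTER_CUBIC)]))
E
```

```text
[ 0.54820547 -0.16597427  0.11404843] [ 3.70872244e-04  3.09104693e-01  9.51027942e-01 -6.89683696e-05] 53.98943048506501 0.015621749187366427
pred centre [ 0.61291815 -0.21300903]
```

View pics/c6.png

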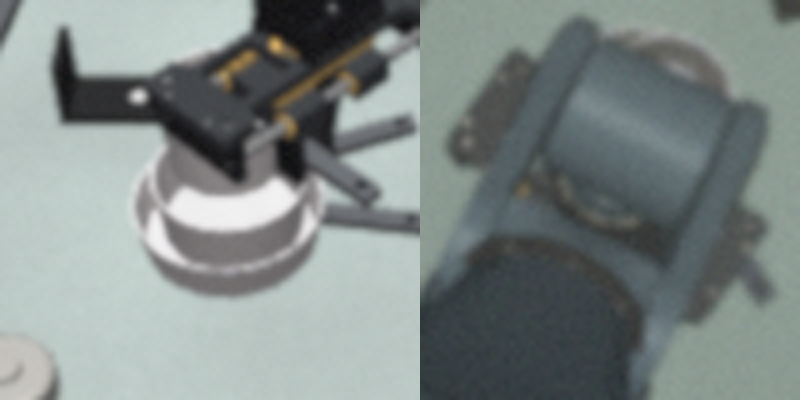

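Side view: the small pan hangs over the middle one. Its foot edges are at crop x≈165 and 275, with the lowest point at about y=195; the middle rim edges are at about 147 and 318. I'll compare these with the projections.

```bash
python3 - <<'E'
from h import *
s=grab('side');th=np.linspace(0,2*np.pi,360)
for n,c,r,z in[('Sfoot',(.613,-.213),.041,.0705),('Mrim',(.613,-.212),.057,.054),('Lrim',(.614,-.2053),.07,.036)]:
    p=(proj(s,np.c_[c[0]+r*np.cos(th),c[1]+r*np.sin(th),th*0+z])-[235,120]+.5)*4;print(n,p.min(0).round(),p.max(0).round())
E
```

```text
Sfoot [173. 112.] [289. 194.]
Mrim [153. 115.] [312. 228.]
Lrim [134. 127.] [327. 266.]
```

The small pan appears about 3 mm too far out along its handle axis, which its tip position also suggests. I'll shift (−2.5, +2.5) mm and descend slowly while watching the force.

Request:
servo_tool(
  motion=[
    {"claw": 1, "tx": -0.1, "ty": 0.1, "tz": 0, "yaw": 0},
    {"claw": 1, "tx": 0, "ty": 0, "tz": -0.2, "yaw": 0},
    {"claw": 1, "tx": 0, "ty": 0, "tz": -0.2, "yaw": 0},
    {"claw": 1, "tx": 0, "ty": 0, "tz": -0.2, "yaw": 0},
    {"claw": 1, "tx": 0, "ty": 0, "tz": -0.2, "yaw": 0},
    {"claw": 1, "tx": 0, "ty": 0, "tz": -0.2, "yaw": 0},
    {"claw": 1, "tx": 0, "ty": 0, "tz": -0.1, "yaw": 0},
    {"claw": 1, "tx": 0, "ty": 0, "tz": 0, "yaw": 0},
  ],
  force=55,
)

```text
time_s: 16.88
tcp_pos: [0.5449, -0.1632, 0.0853]
ee_rot: [-0.001, 0.309, 0.951, 0.0]
ft_force: [1.6, 0.6, -2.2]
grip_width: 0.0154
```

Request:
servo_tool(
  motion=[
    {"claw": 1, "tx": 0, "ty": 0, "tz": -0.2, "yaw": 0},
    {"claw": 1, "tx": 0, "ty": 0, "tz": -0.2, "yaw": 0},
    {"claw": 1, "tx": 0, "ty": 0, "tz": -0.2, "yaw": 0},
    {"claw": 1, "tx": 0, "ty": 0, "tz": -0.2, "yaw": 0},
    {"claw": 1, "tx": 0, "ty": 0, "tz": -0.15, "yaw": 0},
    {"claw": 1, "tx": 0, "ty": 0, "tz": 0, "yaw": 0},
    {"claw": 1, "tx": 0, "ty": 0, "tz": 0, "yaw": 0},
  ],
  force=55,
)

```text
time_s: 17.47
tcp_pos: [0.5452, -0.1634, 0.0622]
ee_rot: [-0.0, 0.309, 0.951, 0.0]
ft_force: [0.9, 0.2, -2.3]
grip_width: 0.0154
```

Request:
servo_tool(
  motion=[
    {"claw": 1, "tx": 0, "ty": 0, "tz": -0.08, "yaw": 0},
    {"claw": 1, "tx": 0, "ty": 0, "tz": -0.08, "yaw": 0},
    {"claw": 1, "tx": 0, "ty": 0, "tz": -0.08, "yaw": 0},
    {"claw": 1, "tx": 0, "ty": 0, "tz": 0, "yaw": 0},
    {"claw": 1, "tx": 0, "ty": 0, "tz": 0, "yaw": 0},
  ],
  force=55,
)

```text
time_s: 17.88
tcp_pos: [0.5453, -0.1634, 0.0565]
ee_rot: [-0.0, 0.309, 0.951, 0.0]
ft_force: [-0.1, 0.6, -0.9]
grip_width: 0.015
```

Request:
servo_tool(
  motion=[
    {"claw": 1, "tx": 0, "ty": 0, "tz": -0.05, "yaw": 0},
    {"claw": 1, "tx": 0, "ty": 0, "tz": 0, "yaw": 0},
    {"claw": 1, "tx": 0, "ty": 0, "tz": -0.04, "yaw": 0},
    {"claw": 1, "tx": 0, "ty": 0, "tz": 0, "yaw": 0},
    {"claw": 1, "tx": 0, "ty": 0, "tz": 0, "yaw": 0},
  ],
  force=55,
)

```text
time_s: 18.3
tcp_pos: [0.5453, -0.1634, 0.0543]
ee_rot: [-0.0, 0.309, 0.951, 0.0]
ft_force: [-0.3, -0.1, -1.6]
grip_width: 0.0149
```

Request:
servo_tool(
  motion=[
    {"claw": 1, "tx": 0, "ty": 0, "tz": -0.04, "yaw": 0},
    {"claw": 1, "tx": 0, "ty": 0, "tz": 0, "yaw": 0},
    {"claw": 1, "tx": 0, "ty": 0, "tz": 0, "yaw": 0},
  ],
  force=55,
)

```text
time_s: 18.55
tcp_pos: [0.5455, -0.1635, 0.0533]
ee_rot: [0.0, 0.309, 0.951, -0.0]
ft_force: [0.4, -0.2, -1.9]
grip_width: 0.0151
```

Request:
servo_tool(
  motion=[
    {"claw": 1, "tx": 0, "ty": 0, "tz": -0.04, "yaw": 0},
    {"claw": 1, "tx": 0, "ty": 0, "tz": 0, "yaw": 0},
    {"claw": 1, "tx": 0, "ty": 0, "tz": 0, "yaw": 0},
  ],
  force=55,
)

```text
time_s: 18.8
tcp_pos: [0.5454, -0.1634, 0.0525]
ee_rot: [0.0, 0.309, 0.951, -0.0]
ft_force: [-0.2, 1.5, 0.5]
grip_width: 0.015
```

Request:
servo_tool(
  motion=[
    {"claw": 1, "tx": 0, "ty": 0, "tz": -0.03, "yaw": 0},
    {"claw": 1, "tx": 0, "ty": 0, "tz": 0, "yaw": 0},
    {"claw": 1, "tx": 0, "ty": 0, "tz": 0, "yaw": 0},
  ],
  force=55,
)

```text
time_s: 19.05
tcp_pos: [0.5453, -0.1634, 0.0523]
ee_rot: [0.0, 0.309, 0.951, -0.0]
ft_force: [-1.6, 1.0, 5.5]
grip_width: 0.0155
```

Request:
servo_tool(
  motion=[
    {"claw": 0.6, "tx": 0, "ty": 0, "tz": 0, "yaw": 0},
    {"claw": 0.6, "tx": 0, "ty": 0, "tz": 0, "yaw": 0},
    {"claw": 0.6, "tx": 0, "ty": 0, "tz": 0, "yaw": 0},
    {"claw": 0.6, "tx": 0, "ty": 0, "tz": 0, "yaw": 0},
    {"claw": 0.6, "tx": 0, "ty": 0, "tz": 0, "yaw": 0},
    {"claw": 0.6, "tx": 0, "ty": 0, "tz": 0, "yaw": 0},
  ],
)

```text
time_s: 19.55
tcp_pos: [0.5454, -0.1635, 0.0514]
ee_rot: [0.0, 0.309, 0.951, -0.0]
ft_force: [0.1, -0.6, 0.8]
grip_width: 0.0345
```

It touched down gently (5.5 N) and is released. Now I rise and move clear.

Request:
servo_tool(
  motion=[
    {"claw": 0.6, "tx": 0, "ty": 0, "tz": 0.2, "yaw": 0},
    {"claw": 0.6, "tx": 0, "ty": 0, "tz": 0.4, "yaw": 0},
    {"claw": 0.6, "tx": 0, "ty": 0, "tz": 0.6, "yaw": 0},
    {"claw": 0.6, "tx": 0, "ty": 0, "tz": 0.8, "yaw": 0},
    {"claw": 0.6, "tx": 0, "ty": 0, "tz": 1, "yaw": 0},
    {"claw": 0.6, "tx": 0, "ty": 0, "tz": 1, "yaw": 0},
    {"claw": 0.6, "tx": 0, "ty": 0, "tz": 1, "yaw": 0},
    {"claw": 0.6, "tx": 0, "ty": 0.7, "tz": 0.5, "yaw": 0},
    {"claw": 0.6, "tx": -0.2, "ty": 1, "tz": 0, "yaw": 0},
    {"claw": 0.6, "tx": -0.2, "ty": 1, "tz": 0, "yaw": 0},
    {"claw": 0.6, "tx": -0.2, "ty": 1, "tz": 0, "yaw": 0},
    {"claw": 0.6, "tx": -0.2, "ty": 1, "tz": 0, "yaw": 0},
    {"claw": 0.6, "tx": -0.2, "ty": 1, "tz": 0, "yaw": 0},
    {"claw": 0.6, "tx": -0.2, "ty": 1, "tz": 0, "yaw": 0},
    {"claw": 0.6, "tx": 0, "ty": 1, "tz": 0, "yaw": 0},
    {"claw": 0.6, "tx": 0, "ty": 1, "tz": 0, "yaw": 0},
    {"claw": 0.6, "tx": 0, "ty": 1, "tz": 0, "yaw": 0},
    {"claw": 0.6, "tx": 0, "ty": 1, "tz": 0, "yaw": 0},
    {"claw": 0.6, "tx": 0, "ty": 0, "tz": 0, "yaw": 0},
    {"claw": 0.6, "tx": 0, "ty": 0, "tz": 0, "yaw": 0},
  ],
)

```text
time_s: 21.22
tcp_pos: [0.5152, 0.1051, 0.1899]
ee_rot: [0.001, 0.308, 0.951, 0.0]
ft_force: [-0.1, 0.3, -0.3]
grip_width: 0.0349
```

```bash
python3 - <<'E'
from h import *
grab('top','t7.png');grab('side','s7.png')
a=cv2.imread('pics/t7.png');i=cv2.imread('pics/s7.png')
c=lambda i,x,y,w,h:cv2.resize(i[y:y+h,x:x+w],(400,300),interpolation=cv2.INTER_CUBIC)
cv2.imwrite('pics/c7.png',np.vstack([np.hstack([c(a,305,147,96,72),c(i,255,135,100,75)]),np.hstack([c(a,80,100,420,190),c(i,80,60,360,270)])]))
E
```

```text
(no output)
```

View pics/c7.png

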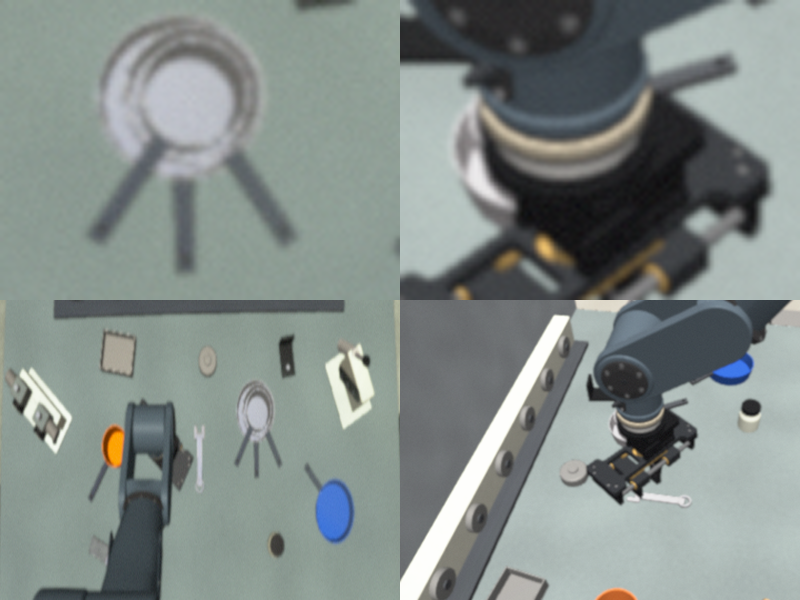

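The top view shows the three rims nested and the handles fanned, with tips at crop (97,238), (185,271) and (290,241). That is about 70 mm and more between neighbouring tip centres. The bystanders I can see are in place, and the gripper is clear.

```bash
python3 - <<'E'
from h import *
from station import job_done
f=grab('top');t=lambda x,y:(305+x/4.1667,147+y/4.1667)
P=[ray(f,*t(*p),z)[:2] for p,z in(((97,238),.067),((185,271),.034),((290,241),.052))]
print([round(float(np.linalg.norm(P[i]-P[j]))*1000) for i,j in((0,1),(1,2),(0,2))])
c=np.array([.613,-.21]);print([round(float(np.degrees(np.arctan2(*(p-c)[::-1])))%360) for p in P])
print(job_done())
E
```

```text
[77, 87, 157]
[146, 178, 213]
the job is handed in; nothing more can be done
None
```

The three pans are nested as one stack with the handles fanned out, and the job is handed in after about 21 s of the 62 s allowed. I pushed the middle handle round to about 33° from the large one with 1–2 N. The small pan then went down inside the middle pan, touching at about 5.5 N.

**Handles:** in the last top view the tip centres are 77, 87 and 157 mm apart, so roughly 60 mm or more is free between any two ends. The handle directions are about 146°, 178° and 213°, a spread of about 67°, well inside a third of a turn.

**Seating:** the tool height at release (about 52 mm) agreed with the small pan standing on the middle pan's floor. I saw no movement of the large pan.

**Failed or weak checks:**
- The first grip on the small handle closed on nothing because I lifted before the fingers had shut. The pan did not move, and the second grip held.
- The two cameras disagreed by about 3 mm on the small pan's position. I corrected for this before lowering it.
- In the last side picture the arm hid most of the stack, so the final check rests on the top view. The arm also partly covered the brush there. Everything else I could see was in place.

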